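# Test-twist the loose cap and set that bottle aside

### The job

One of the three square bottles in the teal rack has a loose cap: it stands proud with an orange band showing beneath it, and the white mark on the cap is out of line with the black mark on the bottle's shoulder. With the bottle still standing in the rack, give that cap a test twist of about 60 degrees clockwise (seen from above), then stand the bottle upright in the blue tray without dropping it and let go. Leave the two bottles with tight caps where they are in the rack.

Things in the scene. Friction and masses are not known exactly. Their poses are not given: they have to be found in the camera images.
- loose_cap_grip (a point): Grip point of the loose screw cap, on its axis, 104 mm above the bottle's underside and 10 mm below the cap's top. The cap is round, blue, 40 mm wide, 26 mm high, with a white mark along the point's x; z is its axis, up. It can be gripped from above at any yaw, keeps its height as it turns and cannot come off: the bottle (0.2 to 0.4 kg) can be lifted and carried by it.
- loose_cap (a joint): Turn of the loose cap on its bottle, rad; it grows as the cap turns clockwise seen from above. It starts between 0 and 0.25, turns with little friction (about 0.06 N m) and stops at -0.6 and 2.6.
- loose_bottle_mid (a point): Centre of the loose-capped bottle, 57 mm above its underside (114 mm high in all; shoulder top at 77 mm, then the orange band). White, 52 x 52 mm square along x and y; z up. It stands in one of the fixed teal rack's three pockets: 56 mm square inside, 95 mm apart in a row, floor 5 mm thick, walls up to 33 mm above the table, which stop it from turning more than about 7 degrees.
- tray_in (a point): Centre of the inner floor of the fixed blue tray, 5 mm above the table. Inside it is 160 x 160 mm along the point's x and y; the walls are 5 mm thick and rise 25 mm above this floor.
- tight_a: A bottle with a tight cap (no orange band, white and black marks in line): same white square body, 107 mm high in all, blue cap 40 mm wide that does not turn. It stands in another pocket of the rack, 95 mm or more from the loose-capped one, centre to centre. Origin at the centre of its underside, z up.
- tight_b: The other bottle with a tight cap, the same as tight_a, in the remaining pocket. Origin at the centre of its underside, z up.

How it is judged:
On the way:
1. the loose cap is turned clockwise, to 0.75 rad or more on its joint, while its bottle still stands in the rack (value of joint loose_cap above 0.75 rad and distance of loose_bottle_mid from where it was at the start of the episode below 0.015 m), for 0.1 s.
At the end, for the whole second after the job is handed in: The loose-capped bottle stands upright (within 0.15 rad) on the floor of the blue tray (its centre within 60 mm of the tray's centre along each side, and less than 65 mm above the tray's floor), at rest; both tight-capped bottles are within 15 mm of where they stood in the rack (x of loose_bottle_mid in the frame of tray_in between -0.06 and 0.06 m and y of loose_bottle_mid in the frame of tray_in between -0.06 and 0.06 m and z of loose_bottle_mid in the frame of tray_in below 0.065 m and angle between loose_bottle_mid's own z axis and vertical below 0.15 rad and linear speed of loose_bottle below 0.02 m/s and distance of each of tight_a, tight_b from where it was at the start of the episode below 0.015 m); the robot touches nothing.
It fails at once if a tight-capped bottle is shifted or lifted by more than 20 mm (distance of any of tight_a, tight_b from where it was at the start of the episode above 0.02 m).
It fails at once if the loose-capped bottle is dropped (falls faster than 0.7 m/s, out of the fingers) (linear speed of loose_bottle above 0.7 m/s and contact force between the fingers and loose_bottle below 0.3 N).
It also fails if it takes over 42 s, if anything falls off the work surface, if the arm or the gripper's body presses on something with over 40 N, if the wrist force passes 120 N, or if a joint passes its speed limit or range.

### The arm

A 7-joint arm with a two-finger parallel gripper is mounted at the origin on the work surface. World frame = base frame: x ahead of the robot, y to its left, z up, the work surface at z = 0. Lengths are in m, angles in rad, forces in N, time in s.
With the tool pointing down it reaches from about 0.425 to 0.925 m from the base axis. Payload 6.8 kg.
Tool frame: the origin (TCP) lies at the very end of the fingers, on their centre line; the grasp point (between the pads) lies 19 mm behind it; z points along the fingers, y is the direction in which the jaws open and shut (so a half turn about z gives the same grasp; the last joint's range is limited). The gripper opens to 85 mm and grips with 20 to 120 N. Pads are 22 mm wide; open, the fingers measure 114 mm over their backs; the gripper's body (76 mm by 85 mm) begins 54 mm behind the grasp point. The pads swing forward as they close: fully open they stand 13 mm farther back than shut.
Start: joints at [-1.251, 0.477, 0.022, 1.555, -0.011, 1.109, -0.083], TCP at [0.28, 0.614, 0.231] pointing down, gripper open.
Joint ranges: [-2.96, 2.96], [-0.34, 2.1], [-1.41, 1.46], [0.24, 2.44], [-1.37, 4.51], [0.17, 1.92], [-2.96, 2.96]. Speed limits (rad/s): [2.39, 2.39, 3.14, 3.14, 3.14, 3.14, 3.14].

### API

Orientations are given as a rotation vector (axis times angle).
In Python, from bench import monitor, viewer, job gives the robot as it stands. The module is installed in compiled form; this text tells all that it offers.
- The arm moves only by the tool drive_tool, never from a script. Its argument "commands" is a list of rows, each an object with "linear": the shift along the tool's x, y, z in m, a list of three; "dr": the turn, a rotation vector about the tool's x, y, z in degrees, a list of three; "jaw": the closure, from 0 (fully open) to 1 (shut). A call has 1 to 8 rows; each row shifts and turns the pose as measured when the row begins, along the tool's axes as they then stand; what a row does not reach is not made up. A row lasts 1/8 s, in which the tool goes at most 62.5 mm and 10.7 degrees, less where a joint would pass 70% of its speed; a pose out of reach is approached as far as the arm can. A call is refused whole if a number of a shift passes 0.0625 or a number of a turn 10.7, either way. A call with a gripper value outside its range is refused whole. The fingers move at their own pace and stop on an object; "force" is the grip in N (left out, the last holds). Time passes only in rows, so rows that do not move let the fingers close. It gives the time, the measured TCP pose, the force and the opening at its end, in the units of the state.
- monitor.get_obs(): the state, without advancing time (a new reading comes with each control period).
- viewer.grab_frame(name): name is "side" or "top"; returns the picture (420x560x3 uint8, red, green, blue); there is no depth.
- viewer.calibration(name): a dict with "K" (3x3 intrinsics, pixels), "R" (3x3) and "t" (3): a world point X has camera coordinates R X + t. Camera axes: x right, y down, z forward; pixel columns grow to the right and rows downward; lengths in m; the calibration is good to about 2 mm. A picture is of the moment at which its call begins. calibration takes no time and is no camera call.
- job.hand_in(): hands the job in, once; it reports no verdict.
The state is a dict: "clock": time; "joints": joint angles; "qvel": joint speeds; "tau": joint torques, N m; "tcp_pos": TCP position; "orientation": TCP orientation; "contact_force": force on the tool from outside, world axes, zero at the start; "moment": the same for the moment, N m; "grip_width": finger opening in m.
Only numpy, scipy, OpenCV 4.12 (cv2) and the standard library are available. Lean on these libraries where they do the work, as an engineer would, in place of code of your own. Each camera call takes 0.05 s, during which the arm holds its last target.

## Working session

There is one attempt and no reset: what is moved stays moved. The work goes in short steps, Python scripts to look and compute and a tool call to move; the robot and the scene stay as the last step left them, time stands still between calls to the robot, and variables do not carry over. Pictures are saved under pics/ and viewed, and the job is handed in when it is done.

Besides the shell and the picture viewer there is one more tool, called after "Call:" as a command line: name --argument value ..., lists and objects as JSON in quotes. drive_tool: Moves the arm, as the interface text tells. Its arguments: {"type":"object","properties":{"commands":{"type":"array"},"force":{"type":"number"}},"required":["commands"]}

```bash
mkdir -p pics; python3 - <<'E'
from bench import monitor, viewer, job
import cv2
o=monitor.get_obs(); print({k:o[k] for k in('clock','tcp_pos','orientation','grip_width','contact_force')})
for n in('top','side'):
    im=viewer.grab_frame(n); cv2.imwrite(f'pics/{n}0.png',im[:,:,::-1]); c=viewer.calibration(n); print(n,c)
E
```

```text
{'clock': 0.0, 'tcp_pos': array([0.27980968, 0.61364197, 0.23033376]), 'orientation': array([-6.66762476e-01, -3.06979660e+00,  2.81503847e-03]), 'grip_width': 0.08508681422004713, 'contact_force': array([0.07019155, 0.31772991, 0.03169303])}
top {'K': array([[441.68856103,   0.        , 280.75741162],
       [  0.        , 441.68856103, 207.90348476],
       [  0.        ,   0.        ,   1.        ]]), 'R': array([[-0.00836729, -0.99989219, -0.01206615],
       [-0.98690488,  0.01020123, -0.16098039],
       [ 0.16108613,  0.01056117, -0.98688384]]), 't': array([0.02893652, 0.53199905, 0.8270165 ])}
side {'K': array([[434.43762897,   0.        , 277.40552012],
       [  0.        , 434.43762897, 211.37244814],
       [  0.        ,   0.        ,   1.        ]]), 'R': array([[-0.93645267, -0.3507814 ,  0.00296624],
       [-0.22118559,  0.58387593, -0.78113112],
       [ 0.27227435, -0.73214842, -0.62435997]]), 't': array([0.49765033, 0.17818731, 0.69703108])}
```

View pics/top0.png

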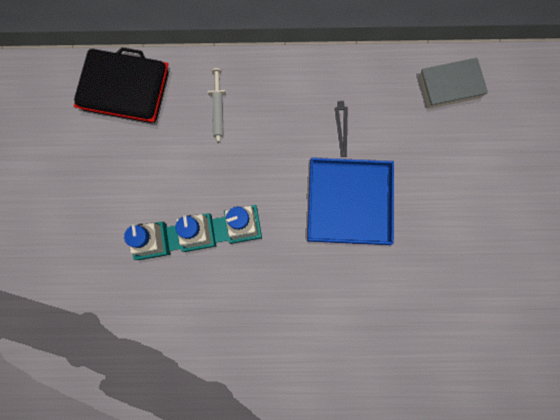

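View pics/side0.png

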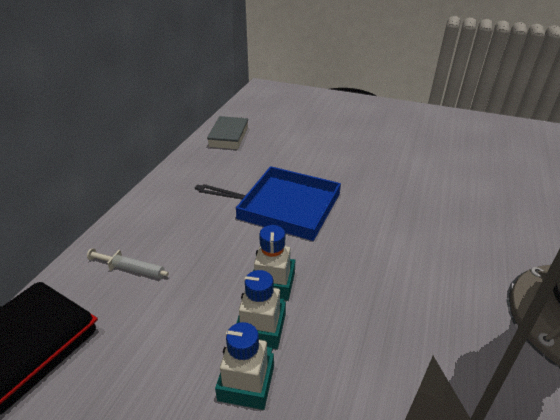

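The loose cap (orange band, mark out of line) is the far one in the side view at (272,240), which is the rightmost in the top view at (237,218). The tray is centred near (351,201) in the top view. Next I measure.

```bash
cat > h.py <<'E'
import cv2,numpy as np
from bench import monitor, viewer, job
def ray(n,uv):
    c=viewer.calibration(n);K,R,t=map(np.array,(c['K'],c['R'],c['t']))
    return -R.T@t, R.T@np.linalg.inv(K)@np.array([uv[0],uv[1],1.])
def plane(n,uv,z):
    o,d=ray(n,uv); return o+d*(z-o[2])/d[2]
def tri(a,b):
    (o1,d1),(o2,d2)=ray('top',a),ray('side',b)
    s=np.linalg.lstsq(np.c_[d1,-d2],o2-o1,rcond=None)[0]
    p,q=o1+s[0]*d1,o2+s[1]*d2
    return (p+q)/2,np.linalg.norm(p-q)
def proj(n,X):
    c=viewer.calibration(n); x=np.array(c['K'])@(np.array(c['R'])@X+c['t']); return x[:2]/x[2]
E
python3 - <<'E'
from h import *
for n in('top','side'):
    im=cv2.imread(f'pics/{n}0.png'); h=cv2.cvtColor(im,cv2.COLOR_BGR2HSV)
    for nm,lo,hi in(('blue',(110,130,50),(128,255,255)),('teal',(75,100,40),(98,255,255)),('orange',(3,120,80),(18,255,255))):
        m=cv2.inRange(h,lo,hi)
        for c in cv2.findContours(m,cv2.RETR_EXTERNAL,cv2.CHAIN_APPROX_NONE)[0]:
            if cv2.contourArea(c)>15: print(n,nm,cv2.contourArea(c),cv2.boundingRect(c),cv2.minAreaRect(c))
a=cv2.imread('pics/top0.png')[190:270,110:280]; b=cv2.imread('pics/side0.png')[215:310,220:320]
cv2.imwrite('pics/za.png',cv2.resize(a,None,fx=4,fy=4,interpolation=2)); cv2.imwrite('pics/zb.png',cv2.resize(b,None,fx=6,fy=6,interpolation=2))
E
```

```text
top blue 44.0 (378, 225, 15, 20) ((385.0, 234.5), (14.0, 19.0), -0.0)
top blue 19.5 (228, 220, 10, 9) ((232.8793182373047, 224.9482421875), (8.727680206298828, 7.613508701324463), 68.19859313964844)
top blue 43.0 (176, 217, 9, 13) ((179.63461303710938, 223.67311096191406), (12.159199714660645, 7.2562971115112305), 78.69007110595703)
top blue 166.5 (227, 207, 22, 17) ((238.7247772216797, 213.41744995117188), (22.12578773498535, 13.601133346557617), 16.699243545532227)
top blue 184.0 (380, 184, 14, 56) ((386.5, 211.5), (55.0, 13.0), 90.0)
top blue 93.5 (348, 160, 46, 22) ((370.5188903808594, 170.0660400390625), (45.52220916748047, 20.067996978759766), 2.4895527362823486)
top blue 843.0 (308, 158, 64, 85) ((339.6155700683594, 200.43832397460938), (62.08788299560547, 83.48774719238281), 2.1610796451568604)
top teal 1139.5 (133, 205, 129, 55) ((194.62918090820312, 232.42340087890625), (33.540855407714844, 129.97959899902344), 79.87532806396484)
side blue 738.5 (226, 322, 32, 38) ((241.5, 340.5), (37.0, 31.0), 90.0)
side blue 478.0 (245, 270, 28, 31) ((258.5, 285.0), (30.0, 27.0), 90.0)
side blue 5164.5 (236, 167, 105, 85) ((284.08245849609375, 206.37452697753906), (83.56253814697266, 95.00978088378906), 28.926427841186523)
side teal 1510.0 (215, 259, 80, 151) ((254.5117645263672, 329.4470520019531), (52.17177200317383, 154.237548828125), 12.52880859375)
side orange 42.5 (262, 250, 21, 7) ((272.0, 253.0), (6.0, 20.0), 90.0)
```

View pics/za.png

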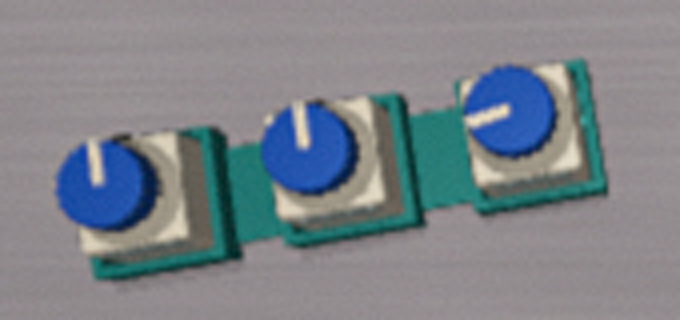

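View pics/zb.png

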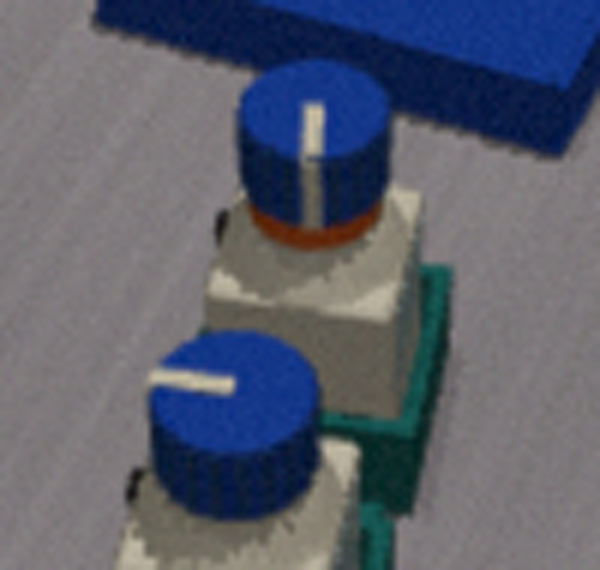

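```bash
python3 - <<'E'
from h import *
t=(237.6,217.4);s=(272.3,232.8)
print('loose',tri(t,s),plane('top',t,.119),plane('side',s,.119))
A=plane('top',(136.4,235.9),.112);B=plane('top',(187.1,226.9),.112);print(A,B)
L=plane('top',t,.119)
print('row dir deg',np.degrees(np.arctan2(*(B-A)[1::-1])),np.degrees(np.arctan2(*(L-A)[1::-1])),np.linalg.norm(B-A),np.linalg.norm(L-B))
m=[cv2.inRange(cv2.cvtColor(cv2.imread('pics/top0.png'),cv2.COLOR_BGR2HSV),(105,90,40),(130,255,255))][0]
cs=max(cv2.findContours(m,cv2.RETR_EXTERNAL,cv2.CHAIN_APPROX_NONE)[0],key=cv2.contourArea)
r=cv2.minAreaRect(cs);print(r)
P=[plane('top',p,.03) for p in cv2.boxPoints(r)];print(np.round(P,3),np.mean(P,0))
o=monitor.get_obs();R=cv2.Rodrigues(o['orientation'])[0];print(R.round(3))
E
```

```text
loose (array([0.50317559, 0.10069647, 0.11765729]), np.float64(0.0009231751319297923)) [0.5034391  0.10065978 0.119     ] [0.50214947 0.10208875 0.119     ]
[0.47262212 0.28369242 0.112     ] [0.48804056 0.19255012 0.112     ]
row dir deg -80.39824457879394 -80.44281762568941 0.09243726374136538 0.0934341966111752
((351.46575927734375, 200.92465209960938), (86.12612915039062, 84.42359924316406), 2.12109637260437)
[[ 0.467 -0.027  0.03 ]
 [ 0.639 -0.036  0.03 ]
 [ 0.63  -0.211  0.03 ]
 [ 0.459 -0.196  0.03 ]] [ 0.54844726 -0.11752126  0.03      ]
[[-0.91   0.415 -0.001]
 [ 0.415  0.91  -0.002]
 [-0.    -0.002 -1.   ]]
```

Call:
drive_tool --commands '[{"linear": [-0.042,-0.037,0],"dr": [0,0,0],"jaw": 0},{"linear": [-0.042,-0.037,0],"dr": [0,0,0],"jaw": 0},{"linear": [-0.042,-0.037,0],"dr": [0,0,0],"jaw": 0},{"linear": [-0.042,-0.037,0],"dr": [0,0,0],"jaw": 0},{"linear": [-0.042,-0.037,0],"dr": [0,0,0],"jaw": 0},{"linear": [-0.042,-0.037,0],"dr": [0,0,0],"jaw": 0},{"linear": [-0.042,-0.037,0],"dr": [0,0,0],"jaw": 0},{"linear": [-0.042,-0.037,0],"dr": [0,0,0],"jaw": 0}]' --force 50

```text
clock: 1.1
tcp_pos: [0.4648, 0.1963, 0.2275]
orientation: [-0.652, -3.07, 0.006]
contact_force: [0.6, -0.2, 0.3]
grip_width: 0.0853
```

```bash
cat >> h.py <<'E'
def to(x,y,z):
    o=monitor.get_obs();R=cv2.Rodrigues(o['orientation'])[0]
    print('t',o['clock'],'tcp',o['tcp_pos'].round(4),'w',round(o['grip_width'],4),'F',o['contact_force'].round(2),'M',o['moment'].round(2))
    print('joints',np.round(o['joints'],2),'jawyaw',np.degrees(np.arctan2(R[1,1],R[0,1])).round(1),'tilt',np.degrees(np.arccos(-R[2,2])).round(2))
    print('tool delta',(R.T@(np.array([x,y,z])-o['tcp_pos'])).round(4), 'level fix deg',np.degrees(R.T@np.cross(R[:,2],[0,0,-1])).round(2))
E
python3 -c "
from h import *
to(.503,.101,.15)"
```

```text
t 1.1 tcp [0.4648 0.1963 0.2275] w 0.0853 F [ 0.56 -0.2   0.34] M [ 0.07 -0.   -0.01]
joints [-0.69  0.2   0.19  1.97 -0.05  0.98  0.68] jawyaw 66.0 tilt 0.3
tool delta [-0.0739 -0.0712  0.0776] level fix deg [-0.27 -0.14  0.  ]
```

Call:
drive_tool --commands '[{"linear": [-0.025,-0.024,0.005],"dr": [0,0,0],"jaw": 0},{"linear": [-0.025,-0.024,0.015],"dr": [0,0,0],"jaw": 0},{"linear": [-0.023,-0.022,0.02],"dr": [0,0,0],"jaw": 0},{"linear": [0,0,0.02],"dr": [-0.2,-0.1,0],"jaw": 0},{"linear": [0,0,0],"dr": [0,0,0],"jaw": 0}]'

```text
clock: 1.72
tcp_pos: [0.5044, 0.0929, 0.1658]
orientation: [-0.668, -3.069, 0.004]
contact_force: [0.7, 0.3, 0.4]
grip_width: 0.0854
```

```bash
python3 -c "
from h import *
to(.503,.101,.088)
for n in('top','side'):
    cv2.imwrite(f'pics/{n}1.png',cv2.cvtColor(viewer.grab_frame(n),4))
a=cv2.imread('pics/side1.png')[120:330,170:380]
cv2.imwrite('pics/zs1.png',cv2.resize(a,None,fx=2.8,fy=2.8))
"
```

```text
t 1.725 tcp [0.5044 0.0929 0.1658] w 0.0854 F [0.73 0.27 0.42] M [0.   0.06 0.01]
joints [-0.52  0.29  0.25  2.02 -0.09  0.84  0.93] jawyaw 65.5 tilt 0.16
tool delta [0.0046 0.0071 0.0778] level fix deg [-0.16 -0.01  0.  ]
```

View pics/zs1.png

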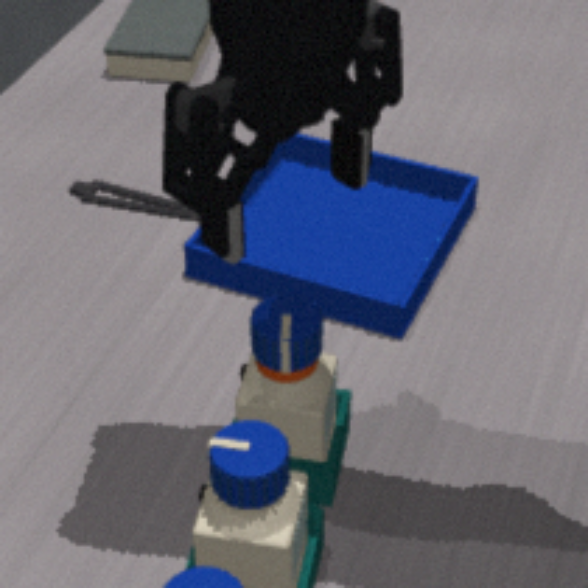

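View pics/top1.png

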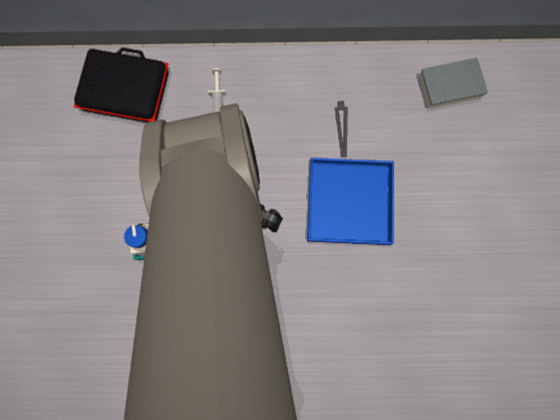

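Both fingers straddle the cap axis, about 8 mm off toward the tray. I'll correct that and descend.

Call:
drive_tool --commands '[{"linear": [0.0046,0.007,0.0],"dr": [-0.1,0,0],"jaw": 0},{"linear": [0,0,0.02],"dr": [0,0,0],"jaw": 0},{"linear": [0,0,0.015],"dr": [0,0,0],"jaw": 0},{"linear": [0,0,0],"dr": [0,0,0],"jaw": 0}]'

```text
clock: 2.33
tcp_pos: [0.5059, 0.1065, 0.1344]
orientation: [0.658, 3.065, 0.008]
contact_force: [0.7, -0.4, -0.7]
grip_width: 0.0856
```

```bash
python3 -c "
from h import *
to(.503,.101,.088)
"
```

```text
t 2.325 tcp [0.5059 0.1065 0.1344] w 0.0856 F [ 0.73 -0.36 -0.71] M [-0.01  0.04  0.02]
joints [-0.52  0.34  0.24  2.04 -0.12  0.76  0.93] jawyaw 65.8 tilt 0.48
tool delta [ 0.0007 -0.0065  0.0464] level fix deg [0.37 0.31 0.  ]
```

Call:
drive_tool --commands '[{"linear": [0.0,-0.005,0.0],"dr": [0.3,0.2,0],"jaw": 0},{"linear": [0,0,0],"dr": [0,0,0],"jaw": 0}]'

```text
clock: 2.58
tcp_pos: [0.5043, 0.102, 0.1353]
orientation: [0.659, 3.069, 0.002]
contact_force: [0.0, -0.3, 0.6]
grip_width: 0.0855
```

```bash
python3 -c "
from h import *
to(.503,.101,.088)
"
```

```text
t 2.575 tcp [0.5043 0.102  0.1353] w 0.0855 F [ 0.04 -0.35  0.6 ] M [ 0.   -0.   -0.02]
joints [-0.52  0.34  0.24  2.04 -0.11  0.77  0.94] jawyaw 65.8 tilt 0.18
tool delta [ 0.0009 -0.0015  0.0473] level fix deg [0.1  0.15 0.  ]
```

Call:
drive_tool --commands '[{"linear": [0.0,-0.001,0.016],"dr": [0.1,0.1,0],"jaw": 0},{"linear": [0,0,0.016],"dr": [0,0,0],"jaw": 0},{"linear": [0,0,0.012],"dr": [0,0,0],"jaw": 0},{"linear": [0,0,0],"dr": [0,0,0],"jaw": 0}]'

```text
clock: 3.08
tcp_pos: [0.5037, 0.1009, 0.088]
orientation: [0.66, 3.071, -0.001]
contact_force: [0.2, 0.7, 0.0]
grip_width: 0.0854
```

```bash
python3 -c "
from h import *
to(.503,.101,.088)
"
```

```text
t 3.075 tcp [0.5037 0.1009 0.088 ] w 0.0854 F [0.21 0.67 0.03] M [-0.01  0.   -0.02]
joints [-0.5   0.41  0.22  2.07 -0.14  0.67  0.96] jawyaw 65.8 tilt 0.03
tool delta [ 0.0007 -0.0002 -0.    ] level fix deg [-0.02  0.02  0.  ]
```

Positioned within 1 mm. Closing.

Call:
drive_tool --commands '[{"linear": [0,0,0],"dr": [0,0,0],"jaw": 0.4},{"linear": [0,0,0],"dr": [0,0,0],"jaw": 0.6},{"linear": [0,0,0],"dr": [0,0,0],"jaw": 1},{"linear": [0,0,0],"dr": [0,0,0],"jaw": 1},{"linear": [0,0,0],"dr": [0,0,0],"jaw": 1},{"linear": [0,0,0],"dr": [0,0,0],"jaw": 1}]' --force 60

```text
clock: 3.82
tcp_pos: [0.5043, 0.1012, 0.0887]
orientation: [0.659, 3.07, 0.001]
contact_force: [0.1, 1.2, -1.4]
grip_width: 0.0388
```

```bash
python3 -c "
from h import *
to(.503,.101,.088)
cv2.imwrite('pics/s2.png',cv2.resize(cv2.cvtColor(viewer.grab_frame('side'),4)[160:370,170:380],None,fx=2.8,fy=2.8))
"
```

```text
t 3.825 tcp [0.5043 0.1012 0.0887] w 0.0388 F [ 0.1   1.24 -1.41] M [ 0.01 -0.1  -0.02]
joints [-0.5   0.41  0.22  2.07 -0.14  0.67  0.96] jawyaw 65.8 tilt 0.09
tool delta [ 0.0011 -0.0007  0.0007] level fix deg [0.04 0.08 0.  ]
```

View pics/s2.png

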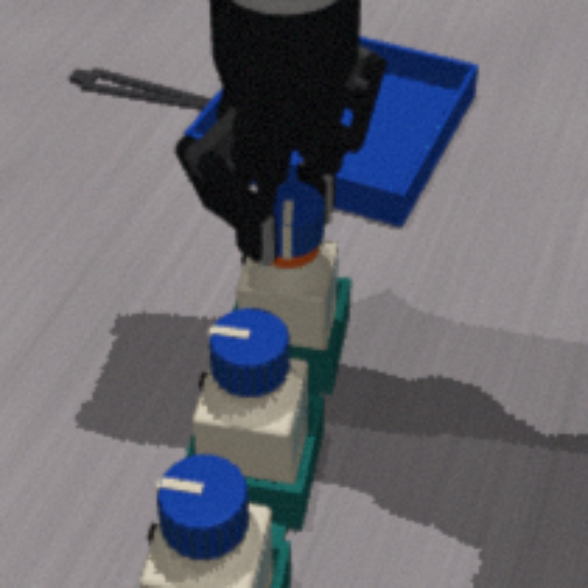

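The fingers hold the cap (opening 38.8 mm) and its white mark is visible at (288,230). Now I twist it clockwise, positive about tool z.

Call:
drive_tool --commands '[{"linear": [0,0,0],"dr": [0,0,5],"jaw": 1},{"linear": [0,0,0],"dr": [0,0,7],"jaw": 1},{"linear": [0,0,0],"dr": [0,0,7],"jaw": 1},{"linear": [0,0,0],"dr": [0,0,7],"jaw": 1}]'

```text
clock: 4.38
tcp_pos: [0.5035, 0.1004, 0.0886]
orientation: [-1.353, -2.835, 0.001]
contact_force: [-0.5, 0.2, -1.5]
grip_width: 0.0385
```

```bash
python3 -c "
from h import *
to(.504,.101,.0885)
"
```

```text
t 4.375 tcp [0.5035 0.1004 0.0886] w 0.0385 F [-0.47  0.2  -1.49] M [-0.02  0.21  0.04]
joints [-0.59  0.42  0.34  2.08 -0.22  0.67  0.57] jawyaw 39.0 tilt 0.04
tool delta [0.0002 0.0008 0.0001] level fix deg [-0.04  0.01  0.  ]
```

Call:
drive_tool --commands '[{"linear": [0,0,0],"dr": [0,0,7],"jaw": 1},{"linear": [0,0,0],"dr": [0,0,7],"jaw": 1},{"linear": [0,0,0],"dr": [0,0,7],"jaw": 1},{"linear": [0,0,0],"dr": [0,0,7],"jaw": 1},{"linear": [0,0,0],"dr": [0,0,5],"jaw": 1},{"linear": [0,0,0],"dr": [0,0,0],"jaw": 1},{"linear": [0,0,0],"dr": [0,0,0],"jaw": 1}]'

```text
clock: 5.25
tcp_pos: [0.5019, 0.1009, 0.0885]
orientation: [-2.119, -2.316, 0.005]
contact_force: [0.1, 1.0, -1.0]
grip_width: 0.0384
```

```bash
python3 -c "
from h import *
to(.504,.101,.0885)
cv2.imwrite('pics/s3.png',cv2.resize(cv2.cvtColor(viewer.grab_frame('side'),4)[160:370,170:380],None,fx=2.8,fy=2.8))
"
```

```text
t 5.25 tcp [0.5019 0.1009 0.0885] w 0.0384 F [ 0.08  1.02 -1.02] M [0.02 0.07 0.03]
joints [-0.72  0.45  0.49  2.09 -0.33  0.69  0.09] jawyaw 5.1 tilt 0.21
tool delta [-0.0001  0.0021 -0.    ] level fix deg [-0.21  0.02  0.  ]
```

View pics/s3.png

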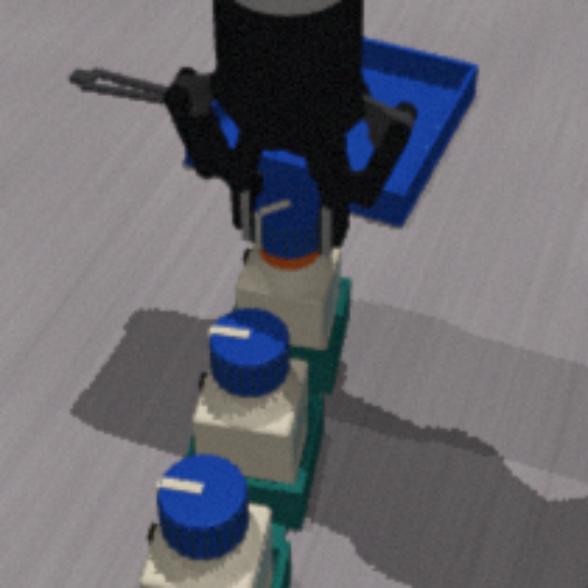

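```bash
python3 -c "
from h import *
f=lambda n,u,s,o:plane(n,(u[0]/s+o[0],u[1]/s+o[1]),.119)
for n,a,b,s,o in(('top',(509,109),(467,121),4,(110,190)),('side',(314,155),(314,103),6,(220,215)),('side',(258,214),(290,203),2.8,(170,160))):
    d=f(n,a,s,o)-f(n,b,s,o);print(n,np.degrees(np.arctan2(d[1],d[0])))
"
```

```text
top -74.4265596299672
side 111.05772335860162
side 48.20003313220596
```

The mark's world angle went from about 111° to 48°, so the cap turned about 60° with no slip. Lifting with a firmer grip.

Call:
drive_tool --commands '[{"linear": [0,0,0],"dr": [-0.2,0,0],"jaw": 1},{"linear": [0,0,-0.01],"dr": [0,0,0],"jaw": 1},{"linear": [0,0,-0.015],"dr": [0,0,0],"jaw": 1},{"linear": [0,0,-0.015],"dr": [0,0,0],"jaw": 1},{"linear": [0,0,-0.015],"dr": [0,0,0],"jaw": 1},{"linear": [0,0,-0.01],"dr": [0,0,0],"jaw": 1},{"linear": [0,0,0],"dr": [0,0,0],"jaw": 1}]' --force 75

```text
clock: 6.18
tcp_pos: [0.5024, 0.1006, 0.1593]
orientation: [2.119, 2.318, 0.003]
contact_force: [-0.5, -0.4, -2.4]
grip_width: 0.0381
```

```bash
python3 -c "
from h import *
to(.548,-.118,.16)
cv2.imwrite('pics/s4.png',cv2.resize(cv2.cvtColor(viewer.grab_frame('side'),4)[130:370,170:380],None,fx=2.5,fy=2.5))
"
```

```text
t 6.175 tcp [0.5024 0.1006 0.1593] w 0.0381 F [-0.54 -0.42 -2.35] M [0.03 0.1  0.02]
joints [-0.78  0.33  0.56  2.04 -0.24  0.83  0.01] jawyaw 5.1 tilt 0.13
tool delta [-0.2218  0.0258 -0.0008] level fix deg [ 0.12 -0.04  0.  ]
```

View pics/s4.png

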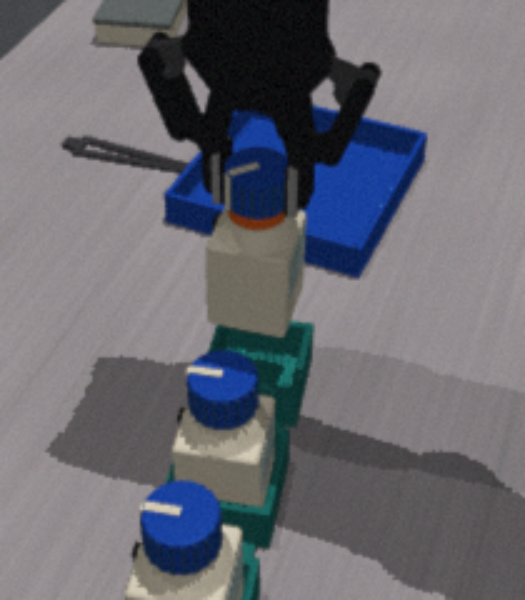

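The bottle hangs clear of the rack at (255,270) and the tight ones have not moved. Carrying it to the tray.

Call:
drive_tool --commands '[{"linear": [-0.012,0.0015,0],"dr": [0,0,0],"jaw": 1},{"linear": [-0.025,0.003,0],"dr": [0,0,0],"jaw": 1},{"linear": [-0.035,0.004,0],"dr": [0,0,0],"jaw": 1},{"linear": [-0.035,0.004,0],"dr": [0,0,0],"jaw": 1},{"linear": [-0.035,0.004,0],"dr": [0,0,0],"jaw": 1},{"linear": [-0.03,0.003,0],"dr": [0,0,0],"jaw": 1},{"linear": [-0.02,0.002,0],"dr": [0,0,0],"jaw": 1},{"linear": [-0.01,0.001,0],"dr": [0,0,0],"jaw": 1}]'

```text
clock: 7.22
tcp_pos: [0.5404, -0.1108, 0.1543]
orientation: [-2.119, -2.315, 0.012]
contact_force: [-0.9, -0.8, -3.4]
grip_width: 0.0385
```

```bash
python3 -c "
from h import *
to(.548,-.118,.16)
"
```

```text
t 7.225 tcp [ 0.5404 -0.1108  0.1543] w 0.0385 F [-0.89 -0.77 -3.44] M [ 0.02 -0.    0.05]
joints [-0.38  0.42  0.59  1.95 -0.29  0.87  0.46] jawyaw 5.1 tilt 0.48
tool delta [-0.0079  0.0069 -0.0057] level fix deg [-0.44  0.18  0.  ]
```

Call:
drive_tool --commands '[{"linear": [-0.005,0.006,0],"dr": [-0.3,0.1,0],"jaw": 1},{"linear": [0,0,0],"dr": [0,0,0],"jaw": 1},{"linear": [0,0,0.01],"dr": [0,0,0],"jaw": 1},{"linear": [0,0,0.013],"dr": [0,0,0],"jaw": 1},{"linear": [0,0,0.013],"dr": [0,0,0],"jaw": 1},{"linear": [0,0,0.01],"dr": [0,0,0],"jaw": 1},{"linear": [0,0,0],"dr": [0,0,0],"jaw": 1}]'

```text
clock: 8.1
tcp_pos: [0.5457, -0.1127, 0.1031]
orientation: [-2.114, -2.318, 0.006]
contact_force: [0.2, 0.3, -2.1]
grip_width: 0.038
```

```bash
python3 -c "
from h import *
to(.548,-.118,.0885)
cv2.imwrite('pics/s5.png',cv2.resize(cv2.cvtColor(viewer.grab_frame('side'),4)[50:290,180:390],None,fx=2.5,fy=2.5))
"
```

```text
t 8.1 tcp [ 0.5457 -0.1127  0.1031] w 0.038 F [ 0.24  0.27 -2.08] M [ 0.01  0.   -0.01]
joints [-0.33  0.5   0.54  1.97 -0.36  0.77  0.52] jawyaw 5.3 tilt 0.35
tool delta [-0.0055  0.0019  0.0145] level fix deg [-0.35 -0.03  0.  ]
```

View pics/s5.png

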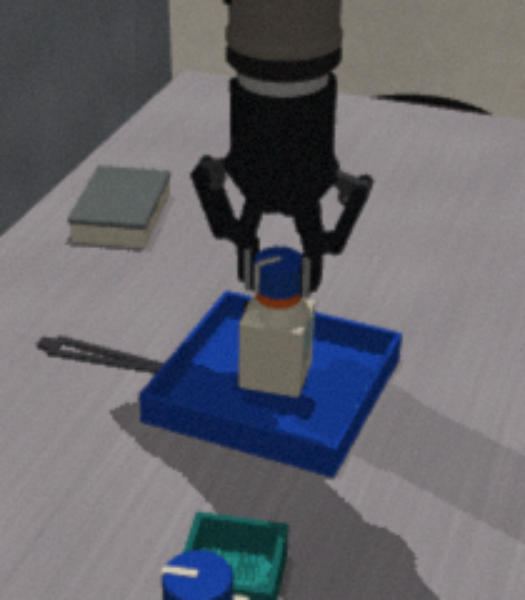

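The bottle is over the tray's middle and upright, about 14 mm above the floor. I'll lower it gently and watch the force.

Call:
drive_tool --commands '[{"linear": [0,0,0.005],"dr": [-0.2,0,0],"jaw": 1},{"linear": [0,0,0.004],"dr": [0,0,0],"jaw": 1},{"linear": [0,0,0.002],"dr": [0,0,0],"jaw": 1},{"linear": [0,0,0.001],"dr": [0,0,0],"jaw": 1},{"linear": [0,0,0],"dr": [0,0,0],"jaw": 1}]'

```text
clock: 8.78
tcp_pos: [0.547, -0.1131, 0.0918]
orientation: [2.117, 2.32, 0.001]
contact_force: [0.3, 0.0, -2.2]
grip_width: 0.0384
```

```bash
python3 -c "
from h import *
to(.548,-.118,.0885)
"
```

```text
t 8.775 tcp [ 0.547  -0.1131  0.0918] w 0.0384 F [ 0.31  0.03 -2.16] M [-0.   -0.03  0.04]
joints [-0.32  0.51  0.53  1.98 -0.38  0.74  0.53] jawyaw 5.2 tilt 0.04
tool delta [-0.005   0.0006  0.0033] level fix deg [ 0.04 -0.    0.  ]
```

Call:
drive_tool --commands '[{"linear": [0,0,0.002],"dr": [0,0,0],"jaw": 1},{"linear": [0,0,0.0015],"dr": [0,0,0],"jaw": 1},{"linear": [0,0,0],"dr": [0,0,0],"jaw": 1}]'

```text
clock: 9.15
tcp_pos: [0.5474, -0.113, 0.0887]
orientation: [2.117, 2.32, 0.002]
contact_force: [-0.9, -0.2, 0.2]
grip_width: 0.0383
```

```bash
python3 -c "
from h import *
to(.548,-.118,.0885)
"
```

```text
t 9.15 tcp [ 0.5474 -0.113   0.0887] w 0.0383 F [-0.93 -0.2   0.19] M [-0.01  0.27  0.03]
joints [-0.31  0.52  0.53  1.98 -0.38  0.74  0.54] jawyaw 5.3 tilt 0.1
tool delta [-0.005   0.0001  0.0002] level fix deg [ 0.1  -0.02  0.  ]
```

The floor now carries the weight (Fz went from -2.2 to +0.2 N). Releasing.

Call:
drive_tool --commands '[{"linear": [0,0,0.0005],"dr": [0,0,0],"jaw": 1},{"linear": [0,0,0],"dr": [0,0,0],"jaw": 0.35},{"linear": [0,0,0],"dr": [0,0,0],"jaw": 0},{"linear": [0,0,0],"dr": [0,0,0],"jaw": 0},{"linear": [0,0,0],"dr": [0,0,0],"jaw": 0},{"linear": [0,0,0],"dr": [0,0,0],"jaw": 0}]'

```text
clock: 9.9
tcp_pos: [0.5483, -0.1134, 0.0887]
orientation: [2.116, 2.319, 0.004]
contact_force: [0.3, 0.0, 0.6]
grip_width: 0.0855
```

```bash
python3 -c "
from h import *
to(.548,-.118,.0885)
cv2.imwrite('pics/s6.png',cv2.resize(cv2.cvtColor(viewer.grab_frame('side'),4)[50:290,180:390],None,fx=2.5,fy=2.5))
"
```

```text
t 9.9 tcp [ 0.5483 -0.1134  0.0887] w 0.0855 F [0.32 0.   0.63] M [-0.02  0.05  0.01]
joints [-0.31  0.52  0.53  1.98 -0.38  0.73  0.54] jawyaw 5.2 tilt 0.2
tool delta [-0.0046 -0.0007  0.0002] level fix deg [0.2  0.02 0.  ]
```

View pics/s6.png

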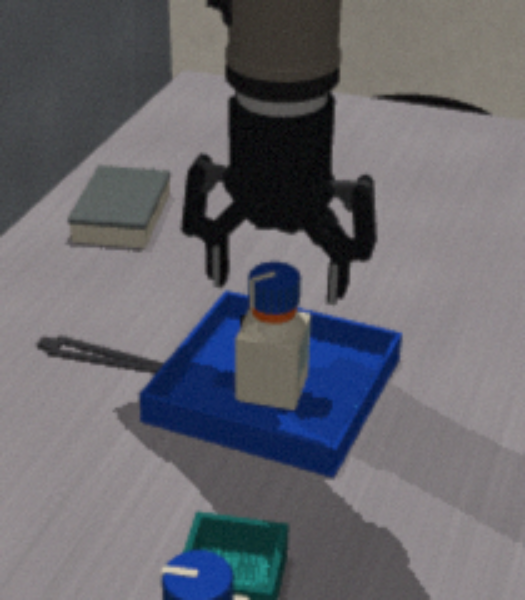

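The bottle stands upright in the tray at (273,355) with the fingers open. Retreating straight up.

Call:
drive_tool --commands '[{"linear": [0,0,-0.015],"dr": [0,0,0],"jaw": 0},{"linear": [0,0,-0.025],"dr": [0,0,0],"jaw": 0},{"linear": [0,0,-0.03],"dr": [0,0,0],"jaw": 0},{"linear": [0,0,-0.025],"dr": [0,0,0],"jaw": 0},{"linear": [0,0,-0.01],"dr": [0,0,0],"jaw": 0},{"linear": [0,0,0],"dr": [0,0,0],"jaw": 0},{"linear": [0,0,0],"dr": [0,0,0],"jaw": 0}]'

```text
clock: 10.82
tcp_pos: [0.5476, -0.1138, 0.1999]
orientation: [2.116, 2.317, 0.005]
contact_force: [-0.4, 0.3, -0.5]
grip_width: 0.0853
```

```bash
python3 -c "
from h import *
to(.548,-.118,.2)
im=cv2.cvtColor(viewer.grab_frame('side'),4)
cv2.imwrite('pics/s7.png',im)
cv2.imwrite('pics/t7.png',cv2.cvtColor(viewer.grab_frame('top'),4))
a=cv2.imread('pics/side0.png')
# tight bottles area change
print(np.abs(a[265:410,200:300].astype(int)-im[265:410,200:300]).mean())
for i in (a,im):
    m=cv2.inRange(cv2.cvtColor(i,cv2.COLOR_BGR2HSV),(110,130,50),(128,255,255))
    print([cv2.boundingRect(c) for c in cv2.findContours(m,0,2)[0] if cv2.contourArea(c)>100])
"
```

```text
t 10.825 tcp [ 0.5476 -0.1138  0.1999] w 0.0853 F [-0.38  0.26 -0.49] M [-0.   -0.04 -0.05]
joints [-0.4   0.36  0.62  1.9  -0.26  0.95  0.43] jawyaw 5.2 tilt 0.25
tool delta [-0.0042 -0.     -0.0001] level fix deg [0.25 0.02 0.  ]
10.487747126436782
[(226, 322, 32, 38), (245, 270, 28, 31), (236, 167, 105, 85)]
[(226, 322, 32, 37), (245, 271, 28, 30), (236, 167, 105, 74), (280, 155, 20, 21)]
```

View pics/s7.png

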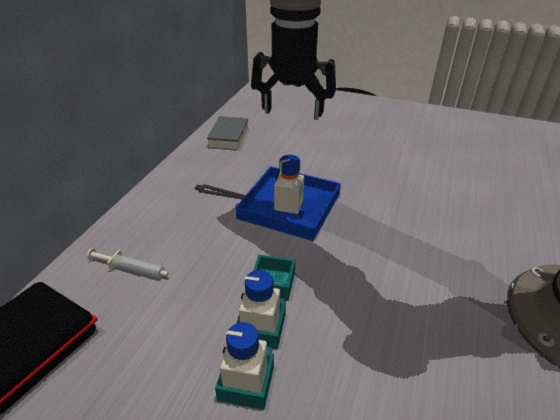

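The bottle stands upright mid-tray at (289,185). The tight bottles at (258,300) and (243,360) are unmoved, and the gripper is clear. Handing in.

```bash
python3 -c "
from bench import job
print(job.hand_in())"
```

```text
the job is handed in; nothing more can be done
None
```

The loose cap got its test twist in the rack, and its bottle now stands upright in the blue tray, released. I handed the job in at about 11 s of the 42 s allowed; the hand-in reports no verdict.

- **Twist:** I gripped the cap from above and turned the tool 60.7° clockwise. The white mark moved from about 111° to 48° in the side view, so the cap did not slip. I could not read the cap joint directly. My rough top-view check of the starting mark angle came out with the opposite sign (-74°, because its end points were entered in reverse order). It corresponds to 106° and agrees.
- **Placing:** I carried the bottle by its cap and lowered it until the wrist force showed the tray floor taking the weight. It was released about 4 mm from the tray centre I had measured.
- **Last checks:** In the final side picture the bottle is upright mid-tray. The caps of both tight bottles are within 1 pixel of where they started, and the open gripper is about 80 mm clear above. A raw picture difference over the tight bottles was not zero (mean about 10); that region also takes in the emptied pocket and the arm's shadow, so I relied on the cap positions instead.

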